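# Open the combination lock on the welder's toolbox and hold it up

### The job

The teal toolbox on the welding table is held by a brass combination lock that lies in a nest on its lid with its shackle under a yellow hook. Turn the lock's black dial, feeling the clicks, until its white pointer rests in the notch at the green mark, then pull the shackle open as far as it goes and lift the opened lock straight up out of the nest and off the hook. Finish while holding it: keep the lock in the gripper, dial facing up, shackle still open, at least 10 cm above the lid, and do not let go; leave the magnet, tin, spray can and hammer where they are.

Things in the scene. Friction and masses are not known exactly. Their poses are not given: they have to be found in the camera images.
- toolbox: Fixed teal steel toolbox, 268 x 428 x 100 mm high, origin at the centre of its underside, long side along its y. On the lid lies a 3 mm plate with the nest: 10 mm high steel rails 1.5 mm off the lock's long sides (6 mm thick) and off its end away from the shackle. The lock's centre starts at x 0, y +40 mm of the toolbox, axes parallel to it.
- hook (a point): Middle of the top of the fixed yellow hook. Its neck stands inside the shackle's loop, 2 mm off the lock's end face, which it stops when the shackle is pulled. Its arm, 12 mm wide, 44 mm long, 25 to 31 mm above the plate, runs along the lock's -y over the closed shackle's bend. With the shackle fully open the lock lifts straight up past it with 15 mm to spare; closed, the hook keeps it down.
- lock_mid (a point): Centre of the loose brass lock body, 56 mm (x) x 66 mm (y) x 30 mm high, flat on the plate. Its z is up through the dial; the shackle comes out of its -y end. The sides stand 20 mm clear above the rails and can be gripped across x from above, fingers either side of the dial; the whole lock weighs 0.45 to 0.7 kg.
- dial_grip (a point): Point fixed to the lock body, axes as the lock, on the dial's vertical axis 41 mm above the lock's underside. The black round knurled knob, 38 mm in diameter, reaches from 34 to 52 mm above the lock's underside, over its middle; a 42 mm skirt lies under it.
- dial (a joint): Dial angle in rad, counter-clockwise from above; 0 = white pointer at the green mark (shackle side), the only place where the shackle comes free. Clicks into a notch every 0.524 rad (30 degrees) with about 0.08 N m and, let go, settles in the nearest notch. Stops at -1.2 and 2.75. Starts two to four notches away (about 1.05 to 2.1): turn it clockwise seen from above.
- shackle_grip (a point): Point of the steel U shackle (moves with it; axes as the lock) midway between its legs, 21 mm outside the lock's end face when closed, 15 mm above the plate. Bar 9 mm thick, 51 mm over the outsides of the two straight legs, which run along y at x -21 and +21 mm; the bend lies 19 mm farther along -y. Pinch across the legs from above.
- shackle (a joint): How far the shackle is pulled out along the lock's -y: 0 closed, 0.028 m fully open (stop). Blocked unless the dial is within about 0.1 to 0.15 rad of 0; then it slides with about 2 N of friction and stays where it is left. Once it is open the dial no longer matters.
- magnet: Bystander: red triangular welding magnet, about 100 mm, 16 mm thick, lying on the lid beyond the shackle.
- tin: Bystander: small blue tin, 52 mm in diameter, 50 mm high, on the lid at the other end.
- spray: Bystander: white and yellow spray can, 60 mm in diameter, 150 mm high, on the table beside the toolbox.
- hammer: Bystander: hammer lying on the table beside the toolbox.
There are look-alikes about, which are no part of the job. Leave any orange or purple look-alike of the part that bears lock_mid alone.

How it is judged (in metres and radians):
On the way, in this order (a step that is already met when the one before it is completed fails the run):
1. the dial is turned to the notch at the green mark, the shackle not yet open (value of joint dial between -0.2 and 0.2 rad and value of joint shackle below 0.022 m), for 0.1 s.
2. the shackle is pulled open while the lock lies in its nest (value of joint shackle above 0.022 m and height (world z) of lock_mid below 0.14 m), for 0.1 s.
At the end, for the whole second after the job is handed in: The lock is held in the fingers (contact over 1 N), its centre more than 200 mm above the table (85 mm above its place on the lid), dial up within 25 degrees, shackle at least 20 mm open, the lock not touching the toolbox (height (world z) of lock_mid above 0.2 m and value of joint shackle above 0.02 m and angle between lock_mid's own z axis and vertical below 0.45 rad and contact force between the fingers and lock above 1 N and contact force between lock and toolbox below 0.1 N); the arm keeps its last pose, push and grip.
It fails at once if a bystander is moved by more than 3 cm (distance of any of magnet, tin, spray, hammer from where it was at the start of the episode above 0.03 m).
It also fails if it takes over 64 s, if anything falls off the work surface, if the arm or the gripper's body presses on something with over 40 N, if the wrist force passes 120 N, or if a joint passes its speed limit or range.

### The arm

A 7-joint arm with a two-finger parallel gripper is mounted at the origin on the work surface. World frame = base frame: x ahead of the robot, y to its left, z up, the work surface at z = 0. Lengths are in mm, angles in degrees, forces in N, time in s.
With the tool pointing down it reaches from about 425 to 875 mm from the base axis. Payload 8.4 kg.
Tool frame: the origin (TCP) lies midway between the tips of the shut fingers; the grasp point (between the pads) lies 19 mm behind it (r.grip_depth is the z of the grasp point in the tool frame, in mm); z points along the fingers, y is the line along which they close (so a half turn about z gives the same grasp; the last joint's range is limited). The gripper opens to 85 mm and grips with 20 to 120 N. Pads are 22 mm wide; open, the fingers measure 114 mm over their backs; the gripper's body (76 mm by 85 mm) begins 54 mm behind the grasp point. The pads swing forward as they close: fully open they stand 13 mm farther back than shut.
Start: joints at [-68.824, 19.091, 2.286, 83.961, -0.768, 76.965, -3.352], TCP at [293.677, 579.843, 231.308] pointing down, gripper open.
Joint ranges: [-147.57, 147.57], [-21.85, 119.76], [-74.77, 79.35], [14.55, 137.4], [-85.83, 265.84], [4.83, 119.75], [-152.11, 152.11]. Speed limits (degrees/s): [127.2, 127.2, 159.86, 159.86, 180, 180, 180].

### API

Orientations are given as a 3x3 rotation matrix whose columns are the frame's x, y, z axes.
In Python, from plant import r gives the robot as it stands.
- The arm moves only by the shell command python3 -m creep 'ROWS' [FORCE]. ROWS is JSON, a list that holds one entry, the list of rows, each a list of 7 numbers: the opening, from 0 (shut) to 1 (fully open), then the shift along the tool's x, y, z in cm, then the turn, a rotation vector about the tool's x, y, z in rad. In form: [[[fingers, dx, dy, dz, rx, ry, rz], ...]]. A call has exactly 8 rows; each row shifts and turns the commanded pose from where the row before left it, along the tool's axes as they then stand; what a row does not reach is not made up. A row lasts 1/12 s, in which the tool goes at most 41.7 mm and 7.16 degrees, less where a joint would pass 70% of its speed; a pose out of reach is approached as far as the arm can. A call is refused whole if a number of a shift passes 4.17 or a number of a turn 0.125, either way. A call with a gripper value outside its range is refused whole. The fingers move at their own pace and stop on an object; FORCE is the grip in N (left out, the last holds). Time passes only in rows, so rows that do not move let the fingers close, or fill a call up. It gives the time, the measured TCP pose, the force, the opening and the grip force at its end, in the units of the state.
- r.get_state(): the state, without advancing time (a new reading comes with each control period).
- r.grab_frame(name): name is "scene" or "top" or "wrist"; returns a dict with "img" (384x512x3 uint8, red, green, blue), "z_map" (384x512 float32, mm along the optical axis (not along the pixel's ray), 0 where there is no reading), "mtx" (3x3 intrinsics, pixels), "R" (3x3) and "t" (3): a world point X has camera coordinates R X + t. Camera axes: x right, y down, z forward; pixel columns grow to the right and rows downward; lengths in mm; the calibration is good to about 2 mm. A picture is of the moment at which its call begins.
- r.job_done(): hands the job in; it is judged then, once.
The state is a dict: "t": time; "joints": joint angles; "qvel": joint speeds; "joint_efforts": joint torques, N m; "ee_pos": TCP position; "orientation": TCP orientation; "contact_force": force on the tool from outside, world axes, zero at the start; "moment": the same for the moment, N m; "opening": finger opening in mm; "grip_force": force on a finger pad.
Only numpy, scipy, OpenCV 4.12 (cv2) and the standard library are available. Lean on these libraries where they do the work, as an engineer would, in place of code of your own. Each camera call takes 0.05 s, during which the arm holds its last target. There are 200 camera calls.

## Working session

There is one attempt and no reset: what is moved stays moved. The work goes in short steps, Python scripts to look and compute and a shell command to move; the robot and the scene stay as the last step left them, time stands still between calls to the robot, and variables do not carry over. Pictures are saved under pics/ and viewed, at most 10 in all, crops included, and the job is handed in when it is done.

```bash
ls; mkdir -p pics; cat > h.py <<'E'
import numpy as np, cv2
from plant import r
def world(f,u,v,z=None):
    z=f["z_map"][int(v),int(u)] if z is None else z
    K=f["mtx"];c=np.array([(u-K[0,2])/K[0,0]*z,(v-K[1,2])/K[1,1]*z,z])
    return np.array(f["R"]).T@(c-np.array(f["t"]))
def proj(f,X):
    c=np.array(f["R"])@np.array(X)+f["t"];p=np.array(f["mtx"])@c;return p[:2]/p[2]
def tri(f1,p1,f2,p2):
    P=[np.array(f["mtx"])@np.c_[f["R"],f["t"]] for f in(f1,f2)]
    X=cv2.triangulatePoints(P[0],P[1],np.array(p1,float),np.array(p2,float));return (X[:3]/X[3]).ravel()
E
python3 - <<'E'
from h import *
import pickle
a=r.grab_frame("scene");b=r.grab_frame("top")
pickle.dump((a,b),open("f0.pkl","wb"))
im=np.hstack([a["img"],b["img"]])
cv2.imwrite("pics/a.png",cv2.resize(a["img"][...,::-1],(800,600)))
cv2.imwrite("pics/b.png",cv2.resize(b["img"][...,::-1],(800,600)))
print(r.get_state())
E
```

```text
pics
{'t': 0.1, 'joints': array([-68.82442609,  19.12747148,   2.28396097,  84.00454425,
        -0.7673474 ,  76.9653465 ,  -3.3511778 ]), 'qvel': array([-0.00425915, -0.09359956, -0.01252156, -0.15302716,  0.02478626,
        0.07869056,  0.02282814]), 'joint_efforts': array([ 5.02281488e-03, -6.60015321e+01,  1.37041524e+00, -4.06473327e+01,
        1.68927619e-02,  8.93562043e-03, -3.50572589e-05]), 'ee_pos': array([293.50823336, 579.51138714, 230.52511403]), 'orientation': array([[-8.92121936e-01,  4.51794357e-01, -5.57607567e-04],
       [ 4.51794690e-01,  8.92120964e-01, -1.32065824e-03],
       [-9.92125421e-05, -1.43011233e-03, -9.99998972e-01]]), 'contact_force': array([0.01692486, 0.35382997, 0.5281727 ]), 'moment': array([-0.03062733,  0.00592277,  0.00355679]), 'grip_force': 0.0, 'opening': 85.42366073839202}
```

View pics/b.png

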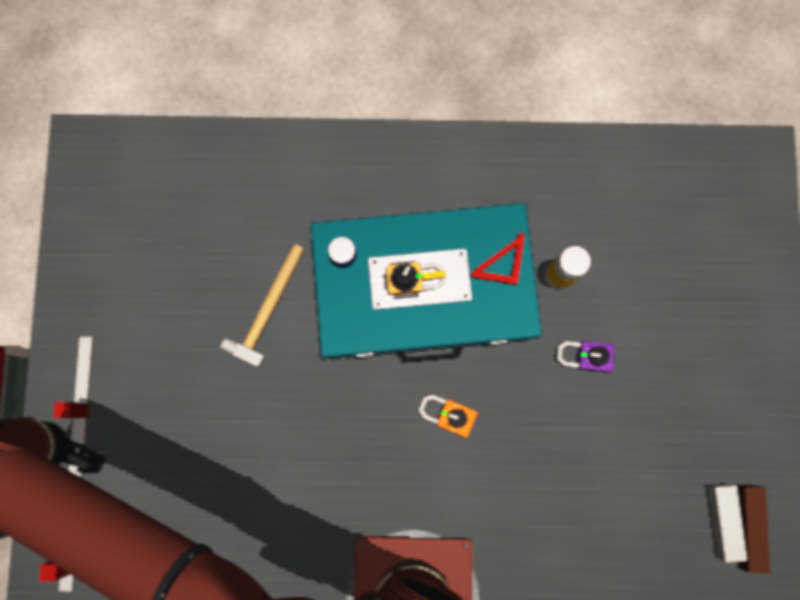

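View pics/a.png

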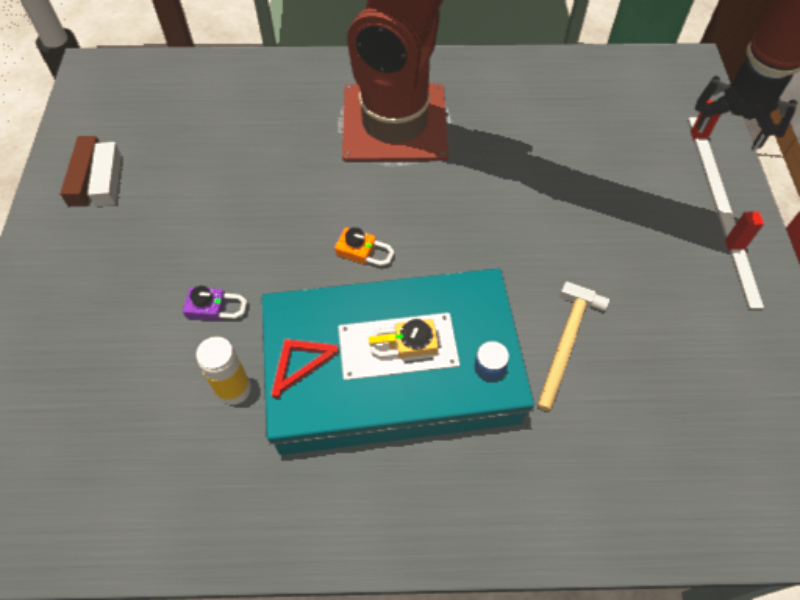

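In the top view, the brass/yellow lock is at (405,277), on the white plate of the teal toolbox. The orange look-alike is at (458,417) and the purple one at (598,356), both on the table. The brass one is meant because it is the only one on the lid under the yellow hook. I'll confirm that in an enlarged crop.

```bash
python3 - <<'E'
from h import *
import pickle
a,b=pickle.load(open("f0.pkl","rb"))
ca=a["img"][190:255,205:305];cb=b["img"][150:205,225:315]
A=cv2.resize(ca,(800,520),interpolation=cv2.INTER_CUBIC)[:, :]
B=cv2.resize(cb,(810,495),interpolation=cv2.INTER_CUBIC)
A=cv2.resize(ca,None,fx=5,fy=5,interpolation=cv2.INTER_CUBIC);B=cv2.resize(cb,None,fx=5,fy=5,interpolation=cv2.INTER_CUBIC)
o=np.zeros((600,500,3),np.uint8);o[:325,:500]=A;o[325:600,:450]=B
cv2.imwrite("pics/c.png",o[...,::-1])
# top camera plate corners & toolbox edges (full-res px = view*.64)
k=.64
for n,u,v in [("lidTL",313,224),("lidTR",525,205),("lidBR",538,335),("lidBL",322,354),("plTL",370,259),("plTR",466,250),("plBR",470,299),("plBL",374,308),("dial",405,277)]:
    print(n,world(b,u*k,v*k).round(1))
for n,u,v in [("dial",416,332),("orange",355,238)]: print("scene",n,world(a,u*k,v*k).round(1))
print("tri dial",tri(a,(416*k,332*k),b,(405*k,277*k)).round(1))
E
```

```text
lidTL [719.3 209.6 100.2]
lidTR [ 7.946e+02 -2.231e+02  4.000e-01]
lidBR [ 508.2 -230.3  101.5]
lidBL [464.  183.4  96.7]
plTL [650.8  95.7 101.9]
plTR [672.9 -91.4  98.9]
plBR [574.7 -99.1 107.3]
plBL [554.9  85.6  98.7]
dial [607.8  26.8 147.2]
scene dial [620.8  26.8 156.2]
scene orange [357.  -81.7  50.5]
tri dial [610.   27.1 136. ]
```

View pics/c.png

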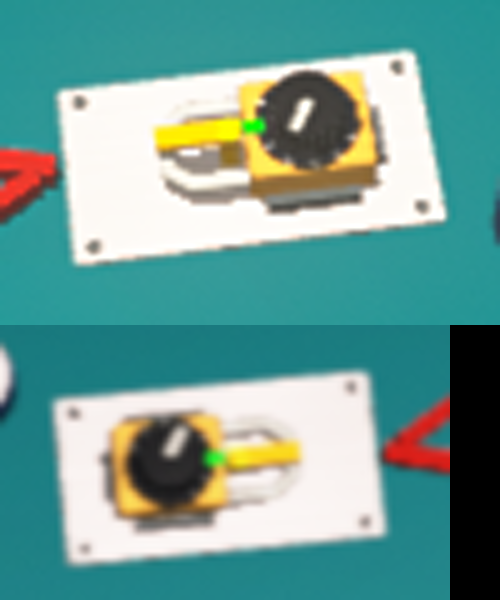

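The crop confirms it: a brass body on the plate, with the yellow hook arm over its shackle and the green mark on the shackle side. The pointer sits about 55-60° counter-clockwise of the green mark. I'll move above the lock for a look with the wrist camera.

```bash
python3 -m creep '[[[1,-3.2,-2.2,-0.7,0,0,0],[1,-3.2,-2.2,-0.7,0,0,0],[1,-3.2,-2.2,-0.7,0,0,0],[1,-3.2,-2.2,-0.7,0,0,0],[1,-3.2,-2.2,-0.7,0,0,0],[1,-3.2,-2.2,-0.7,0,0,0],[1,-3.2,-2.2,-0.7,0,0,0],[1,-3.2,-2.2,-0.7,0,0,0]]]' && python3 -m creep '[[[1,-3.2,-2.2,-0.5,0,0,0],[1,-3.2,-2.2,-0.5,0,0,0],[1,-3.2,-2.2,-0.5,0,0,0],[1,-3.2,-2.2,-0.5,0,0,0],[1,-3.2,-2.2,-0.5,0,0,0],[1,-3.2,-2.2,-0.5,0,0,0],[1,-3.2,-2.2,-0.5,0,0,0],[1,0,0,0,0,0,0]]]' && python3 -m creep '[[[1,0,0,0,0,0,0.12],[1,0,0,0,0,0,0.12],[1,0,0,0,0,0,0.12],[1,0,0,0,0,0,0.12],[1,0,0,0,0,0,0.12],[1,0,0,0,0,0,0.12],[1,0,0,0,0,0,0.12],[1,0,0,0,0,0,0.12]]]'
python3 - <<'E'
from h import *
import pickle
f=r.grab_frame("wrist");pickle.dump(f,open("w1.pkl","wb"))
cv2.imwrite("pics/w1.png",cv2.resize(f["img"][...,::-1],(800,600),interpolation=cv2.INTER_CUBIC))
s=r.get_state();print(s["t"],s["ee_pos"],s["orientation"].round(3),s["joints"].round(1),s["contact_force"]);print(f["R"],f["t"],f["mtx"])
E
```

```text
t: 0.77
ee_pos: [442.9, 305.2, 287.5]
orientation: [[-0.892, 0.452, -0.0], [0.452, 0.892, -0.0], [0.0, -0.0, -1.0]]
contact_force: [0.7, 0.6, -0.2]
opening: 85.5
grip_force: 0.0
t: 1.43
ee_pos: [575.2, 59.6, 323.1]
orientation: [[-0.887, 0.461, 0.002], [0.461, 0.887, -0.003], [-0.003, -0.002, -1.0]]
contact_force: [-1.0, -0.4, -0.0]
opening: 85.5
grip_force: 0.0
t: 2.1
ee_pos: [572.6, 68.6, 321.9]
orientation: [[-0.136, 0.991, -0.001], [0.991, 0.136, -0.0], [-0.0, -0.001, -1.0]]
contact_force: [-0.1, 0.3, -0.9]
opening: 85.3
grip_force: 0.0
2.15 [572.5642733   68.62598293 321.94751869] [[-0.127  0.992 -0.001]
 [ 0.992  0.127 -0.   ]
 [-0.    -0.001 -1.   ]] [-37.8   8.9  30.5  87.4  -4.5  84.9   0.1] [ 0.18230662 -0.21176983  0.64657484]
[[ 0.99081952  0.13517292 -0.00222664]
 [ 0.12977604 -0.94638742  0.29581927]
 [ 0.03787949 -0.29339247 -0.95524133]] [-575.00841014  -74.67603296  464.32081764] [[278.63291704   0.         255.5674298 ]
 [  0.         278.63291704 193.65042883]
 [  0.           0.           1.        ]]
```

View pics/w1.png

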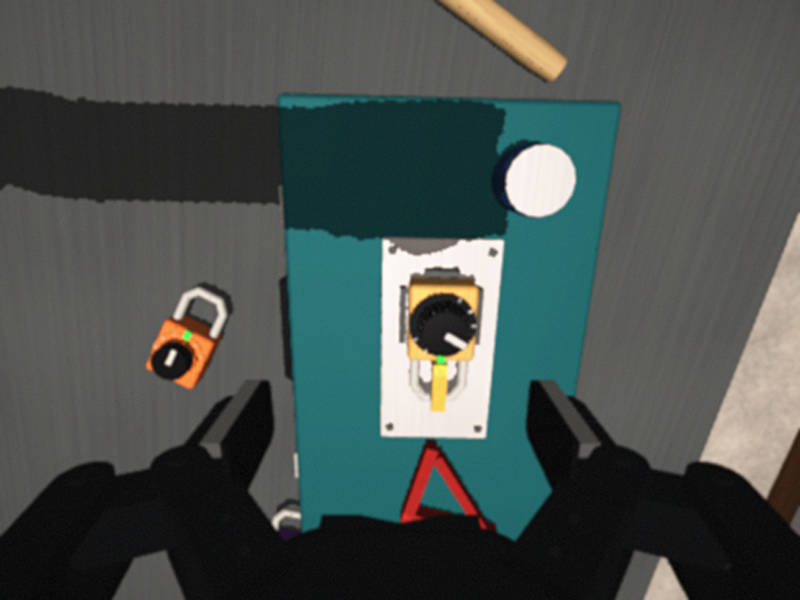

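```bash
python3 - <<'E'
from h import *
import pickle
f=pickle.load(open("w1.pkl","rb"));a,b=pickle.load(open("f0.pkl","rb"))
k=.64
def at(f,u,v,h):
    c=-np.array(f["R"]).T@f["t"];p=world(f,u,v,100.)-c;return (c+p*(h-c[2])/p[2])
w=[at(f,u*k,v*k,103) for u,v in[(393,249),(493,252),(478,429),(390,427)]]
t=[at(b,225+u/5,150+(v-325)/5,103) for u,v in[(73,412),(351,387),(365,522),(85,548)]]
t=[t[3],t[0],t[1],t[2]]
print("wrist",np.round(w,1));print("top",np.round(t,1))
for q in(w,t):
    y=(q[0]+q[1]-q[2]-q[3]);print("yaw",np.degrees(np.arctan2(-y[0],y[1])),np.mean(q,0))
# depth-based dial: points 145..160 high near the lock
for n,g in(("w",f),("top",b),("scene",a)):
    V,U=np.mgrid[0:384,0:512];z=g["z_map"];K=g["mtx"]
    P=np.stack([(U-K[0,2])/K[0,0]*z,(V-K[1,2])/K[1,1]*z,z],-1).reshape(-1,3)-g["t"];P=P@np.array(g["R"])
    m=(z.ravel()>0)&(np.hypot(P[:,0]-610,P[:,1]-27)<60)
    Q=P[m];hi=Q[Q[:,2]>150-4]
    print(n,len(hi),hi.min(0),hi.max(0),(hi.min(0)+hi.max(0))/2,np.median(hi,0))
    bd=Q[(Q[:,2]>128)&(Q[:,2]<136)]
    if len(bd):print(" body",bd.min(0),bd.max(0))
c=f["img"][170:290,240:330]
cv2.imwrite("pics/w1c.png",cv2.resize(c[:75],None,fx=8,fy=8,interpolation=cv2.INTER_CUBIC)[...,::-1])
for h in (138,155): print(h,at(f,443*k,324*k,h))
print("green",at(f,441*k,360*k,133),"hook",at(f,438*k,410*k,134))
E
```

```text
wrist [[564.6  78.1 103. ]
 [648.   86.9 103. ]
 [667.6 -82.6 103. ]
 [584.1 -91.9 103. ]]
top [[562.1  77.7 103. ]
 [645.7  87.  103. ]
 [664.3 -81.9 103. ]
 [581.2 -91.  103. ]]
yaw 6.588036248516747 [616.07264828  -2.38490875 103.        ]
yaw 6.387034553596864 [613.34178378  -2.07711315 103.        ]
w 7911 [579.92091641   8.82707844 146.15230601] [645.51982158  86.99447689 414.82616546] [612.720369    47.91077767 280.48923573] [617.40902473  77.8762944  386.98720614]
 body [581.1937457  -32.56210319 128.11951438] [642.19990356  63.33093411 135.95453574]
top 135 [591.90767288  12.69474179 146.12829618] [628.50114889  48.04783521 161.43192428] [610.20441088  30.3712885  153.78011023] [610.30590275  30.44061125 154.44863347]
 body [580.86485406 -31.84553553 128.01751582] [639.40771713  63.46795049 135.93155131]
scene 178 [594.86463703   8.76472374 146.37258916] [632.48449186  46.60287793 160.6750064 ] [613.67456445  27.68380084 153.52379778] [615.50235919  26.71634521 155.80325996]
 body [584.01522925 -31.87402136 128.02300742] [644.48283039  62.08990894 135.98549064]
138 [611.66155985  30.07255272 138.        ]
155 [609.06588743  35.96977028 155.        ]
green [616.01019028  -3.25017544 133.        ] hook [620.95072169 -49.47183089 134.        ]
```

View pics/w1c.png

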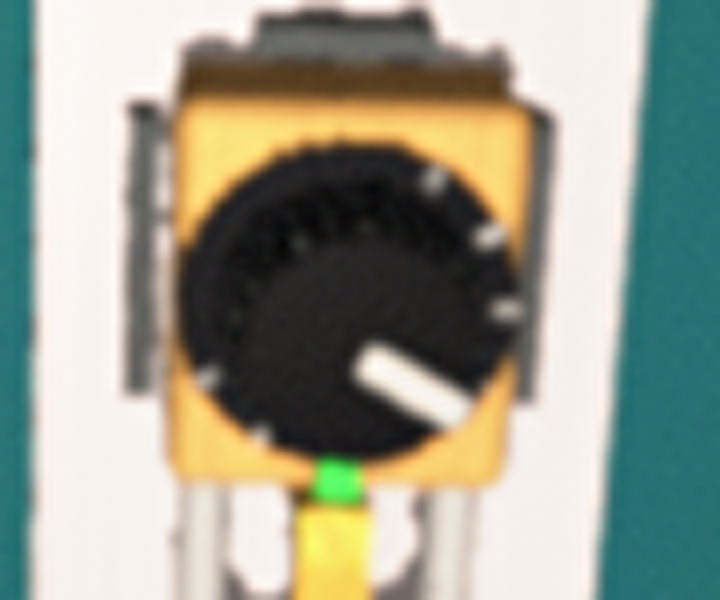

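The pointer sits about 60° counter-clockwise of the green mark, which is two notches. The lock centre is about (612, 29), yaw is about 6.5°, and the dial top is at about z 155, which matches 103 + 52. Next I move above the dial, pre-turned 60° counter-clockwise.

```bash
python3 -m creep '[[[1,-1.5,1.1,2,0,0,0],[1,-1.5,1.1,2,0,0,0],[1,-1.43,1.2,2,0,0,0],[1,0,0,2,0,0,-0.12],[1,0,0,1,0,0,-0.12],[1,0,0,1,0,0,-0.12],[1,0,0,1,0,0,-0.12],[1,0,0,1,0,0,-0.12]]]' && python3 -m creep '[[[1,0,0,1,0,0,-0.12],[1,0,0,0.5,0,0,-0.12],[1,0,0,0.5,0,0,-0.12],[1,0,0,0,0,0,-0.1],[1,0,0,0,0,0,0],[1,0,0,0,0,0,0],[1,0,0,0,0,0,0],[1,0,0,0,0,0,0]]]'
python3 - <<'E'
from h import *
import pickle
f=r.grab_frame("wrist");pickle.dump(f,open("w2.pkl","wb"))
cv2.imwrite("pics/w2.png",cv2.resize(f["img"][...,::-1],(800,600),interpolation=cv2.INTER_CUBIC))
s=r.get_state();print(s["t"],s["ee_pos"],s["orientation"].round(3),s["joints"].round(1))
for X in [(612,29,155),(612,29,133),s["ee_pos"]]: print(proj(f,X)/.64)
E
```

```text
t: 2.82
ee_pos: [612.4, 29.5, 201.3]
orientation: [[-0.682, 0.731, -0.001], [0.731, 0.682, -0.0], [0.0, -0.001, -1.0]]
contact_force: [-0.0, -0.0, 0.3]
opening: 85.4
grip_force: 0.0
t: 3.48
ee_pos: [612.8, 29.5, 182.5]
orientation: [[-0.932, 0.362, 0.0], [0.362, 0.932, -0.0], [-0.0, 0.0, -1.0]]
contact_force: [-0.4, -1.1, 0.3]
opening: 85.8
grip_force: 0.0
3.5333 [612.77431082  29.57608035 182.45014058] [[-0.932  0.362  0.   ]
 [ 0.362  0.932 -0.   ]
 [-0.     0.    -1.   ]] [-25.4  17.1  22.7  94.   -6.9  70.3  67.5]
[398.70485732 354.67013958]
[398.79739049 335.61679997]
[400.80143732 386.8058096 ]
```

View pics/w2.png

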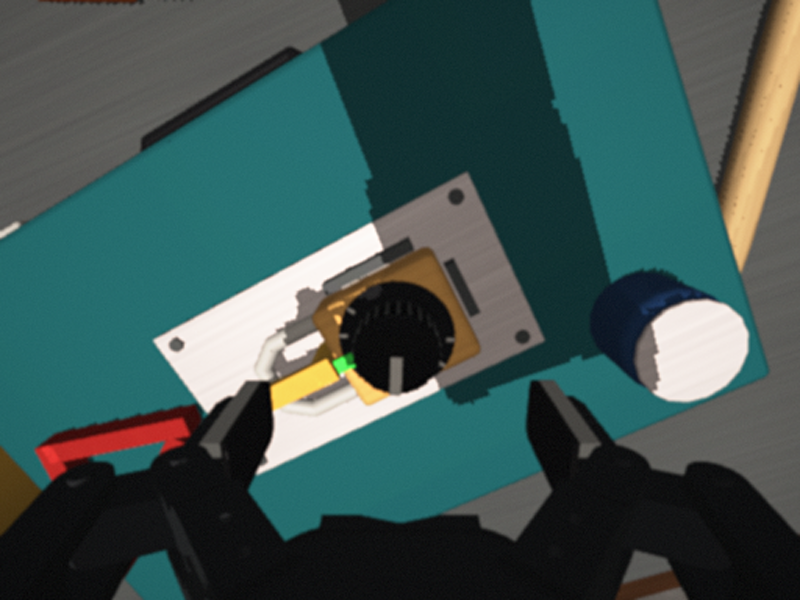

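The dial (398,345) lies between the fingers, with its pointer down the tool's x axis (396,375). I'll pin the dial centre from the depth map.

```bash
python3 - <<'E'
from h import *
import pickle
g=pickle.load(open("w2.pkl","rb"))
V,U=np.mgrid[0:384,0:512];z=g["z_map"];K=g["mtx"]
P=np.stack([(U-K[0,2])/K[0,0]*z,(V-K[1,2])/K[1,1]*z,z],-1).reshape(-1,3)-g["t"];P=P@np.array(g["R"])
m=(z.ravel()>0)&(np.hypot(P[:,0]-612,P[:,1]-29)<32)&(P[:,2]<165)
Q=P[m]
print(np.histogram(Q[:,2],range(100,166,3)))
for lo,hi in((152,160),(130,135)):
    t=Q[(Q[:,2]>lo)&(Q[:,2]<hi)].astype(np.float32)
    print(lo,len(t),t.mean(0),cv2.minEnclosingCircle(t[:,:2]), cv2.minAreaRect(t[:,:2]))
E
```

```text
(array([  15,    9,   19,   32,   74,   29,   30,   28,   34,   77, 1037,
       1245,  234,   71,   65,   64,   73,  399, 1992,    2,    0]), array([100, 103, 106, 109, 112, 115, 118, 121, 124, 127, 130, 133, 136,
       139, 142, 145, 148, 151, 154, 157, 160, 163]))Traceback (most recent call last):
  File "<stdin>", line 11, in <module>
cv2.error: OpenCV(4.12.0) /io/opencv/modules/imgproc/src/shapedescr.cpp:201: error: (-215:Assertion failed) count >= 0 && (depth == CV_32F || depth == CV_32S) in function 'minEnclosingCircle'
```

```bash
python3 - <<'E'
from h import *
import pickle
g=pickle.load(open("w2.pkl","rb"))
V,U=np.mgrid[0:384,0:512];z=g["z_map"];K=g["mtx"]
P=np.stack([(U-K[0,2])/K[0,0]*z,(V-K[1,2])/K[1,1]*z,z],-1).reshape(-1,3)-g["t"];P=P@np.array(g["R"])
m=(z.ravel()>0)&(np.hypot(P[:,0]-612,P[:,1]-29)<38)&(P[:,2]<165)
Q=P[m]
for lo,hi in((153,160),(131,137)):
    t=np.ascontiguousarray(Q[(Q[:,2]>lo)&(Q[:,2]<hi)],dtype=np.float32);x=np.ascontiguousarray(t[:,:2])
    print(lo,len(t),t.mean(0),cv2.minEnclosingCircle(x), cv2.minAreaRect(x))
E
```

```text
153 2288 [611.04877   28.094149 154.72975 ] ((611.77978515625, 28.03659439086914), 19.63269805908203) ((611.11279296875, 27.959877014160156), (37.65888977050781, 37.52335739135742), 28.464412689208984)
131 2987 [605.33154  30.64368 132.9692 ] ((611.9635620117188, 28.95323944091797), 37.9566764831543) ((611.7906494140625, 25.598175048828125), (54.792816162109375, 69.142333984375), 6.07027530670166)
```

```bash
python3 -m creep '[[[1,0.09,-0.2,1,0,0,0],[1,0,0,1,0,0,0],[1,0,0,1,0,0,0],[1,0,0,0.8,0,0,0],[1,0,0,0.5,0,0,0],[1,0,0,0,0,0,0],[1,0,0,0,0,0,0],[1,0,0,0,0,0,0]]]' 40 && python3 -m creep '[[[0.3,0,0,0,0,0,0],[0.3,0,0,0,0,0,0],[0.3,0,0,0,0,0,0],[0.3,0,0,0,0,0,0],[0.3,0,0,0,0,0,0],[0.3,0,0,0,0,0,0],[0.3,0,0,0,0,0,0],[0.3,0,0,0,0,0,0]]]' 40
```

```text
t: 4.2
ee_pos: [611.4, 28.0, 139.6]
orientation: [[-0.933, 0.361, 0.0], [0.361, 0.933, 0.0], [-0.0, 0.0, -1.0]]
contact_force: [0.5, -0.2, 0.4]
opening: 85.6
grip_force: 0.0
t: 4.87
ee_pos: [611.4, 28.2, 139.8]
orientation: [[-0.933, 0.36, 0.001], [0.36, 0.933, 0.0], [-0.001, 0.0, -1.0]]
contact_force: [-0.7, 0.8, 5.3]
opening: 36.2
grip_force: 40.1
```

```bash
python3 -m creep '[[[0.3,0,0,0,0,0,0.08],[0.3,0,0,0,0,0,0.08],[0.3,0,0,0,0,0,0.08],[0.3,0,0,0,0,0,0.08],[0.3,0,0,0,0,0,0.08],[0.3,0,0,0,0,0,0.08],[0.3,0,0,0,0,0,0.08],[0.3,0,0,0,0,0,0]]]' && python3 -m creep '[[[0.3,0,0,0,0,0,0.08],[0.3,0,0,0,0,0,0.08],[0.3,0,0,0,0,0,0.08],[0.3,0,0,0,0,0,0.08],[0.3,0,0,0,0,0,0.08],[0.3,0,0,0,0,0,0.08],[0.3,0,0,0,0,0,0.01],[0.3,0,0,0,0,0,0]]]'; python3 -c "
from h import *
s=r.get_state();print(s['moment'],s['joints'].round(1))"
```

```text
t: 5.53
ee_pos: [612.0, 28.4, 139.9]
orientation: [[-0.596, 0.803, 0.002], [0.803, 0.596, 0.0], [-0.001, 0.002, -1.0]]
contact_force: [2.5, 2.2, 4.1]
opening: 36.5
grip_force: 40.0
t: 6.2
ee_pos: [612.2, 28.8, 140.0]
orientation: [[-0.154, 0.988, 0.002], [0.988, 0.154, 0.001], [0.0, 0.002, -1.0]]
contact_force: [3.4, 2.2, 6.3]
opening: 36.2
grip_force: 41.1
[ 0.48674356 -0.39562019  0.00512652] [-33.   20.2  32.4  97.3 -11.8  65.8  11.6]
```

```bash
python3 -m creep '[[[1,0,0,0,0,0,0],[1,0,0,0,0,0,0],[1,0,0,0,0,0,0],[1,0,0,0,0,0,0],[1,0,0,-1,0,0,0],[1,0,0,-2,0,0,0],[1,0,0,-2.5,0,0,0],[1,0,0,0,0,0,0]]]' && python3 -m creep '[[[1,-1.5,0,-0.5,0,0,0.01],[1,-1.5,0,0,0,0,0.01],[1,-1,0,0,0,0,0.01],[1,0,0,0,0,0,0.01],[1,0,0,0,0,0,0],[1,0,0,0,0,0,0],[1,0,0,0,0,0,0],[1,0,0,0,0,0,0]]]'
python3 - <<'E'
from h import *
import pickle
f=r.grab_frame("wrist");pickle.dump(f,open("w3.pkl","wb"))
cv2.imwrite("pics/w3.png",cv2.resize(f["img"][100:320,130:400][...,::-1],None,fx=2.7,fy=2.7,interpolation=cv2.INTER_CUBIC))
s=r.get_state();print(s["ee_pos"],s["orientation"].round(3),s["joints"].round(1))
E
```

```text
t: 6.87
ee_pos: [613.3, 27.6, 199.6]
orientation: [[-0.151, 0.988, 0.006], [0.989, 0.151, 0.001], [0.0, 0.006, -1.0]]
contact_force: [1.0, -0.1, 0.3]
opening: 85.2
grip_force: 0.0
t: 7.53
ee_pos: [616.7, -10.8, 199.0]
orientation: [[-0.113, 0.994, -0.001], [0.994, 0.113, 0.0], [0.0, -0.001, -1.0]]
contact_force: [-0.2, -0.5, -0.3]
opening: 85.2
grip_force: 0.0
[616.80027924 -10.84825378 199.12565654] [[-0.113  0.994 -0.   ]
 [ 0.994  0.113  0.   ]
 [ 0.    -0.    -1.   ]] [-30.9  18.2  34.6  92.7 -10.7  72.5  12.1]
```

View pics/w3.png

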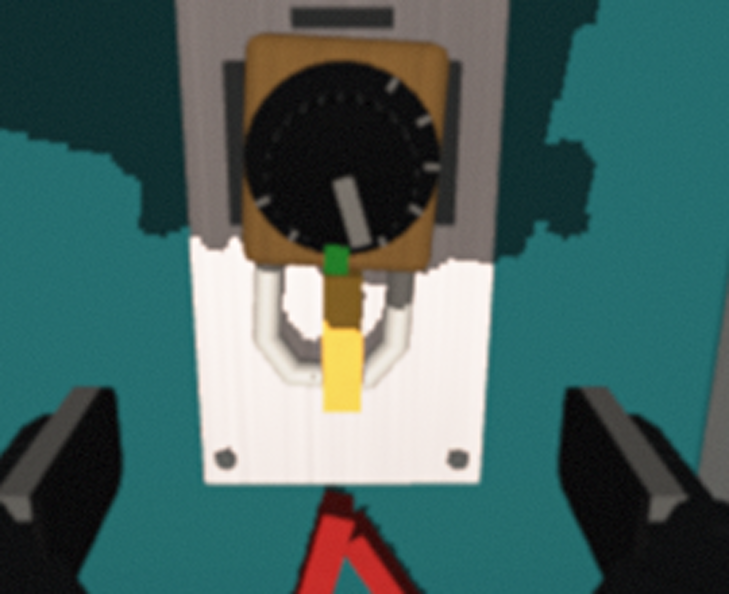

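The lock is upright, with the pointer at (352,212) roughly 10-15° short of the green mark (336,260). I'll compute the angle exactly.

```bash
cat >> h.py <<'E'
def at(f,u,v,h):
    c=-np.array(f["R"]).T@f["t"];p=world(f,u,v,100.)-c;return (c+p*(h-c[2])/p[2])
def pointer(f,yaw=6.45,c0=(611.2,28.0)):
    V,U=np.mgrid[0:384,0:512];z=f["z_map"];K=f["mtx"]
    P=np.stack([(U-K[0,2])/K[0,0]*z,(V-K[1,2])/K[1,1]*z,z],-1)-f["t"];P=P@np.array(f["R"])
    top=(z>0)&(abs(P[...,2]-155)<3)&(np.hypot(P[...,0]-c0[0],P[...,1]-c0[1])<25)
    q=np.ascontiguousarray(P[top][:,:2],dtype=np.float32);c=np.array(cv2.minAreaRect(q)[0])
    g=f["img"].min(-1).astype(int);w=top&(g>np.median(g[top])+35)
    W=P[w][:,:2];d=W.mean(0)-c;vt=np.linalg.svd(W-W.mean(0))[2][0]
    y=np.radians(yaw);fx=lambda d:np.degrees(np.arctan2(d@[np.cos(y),np.sin(y)],-d@[-np.sin(y),np.cos(y)]))
    print("centre",c,"n",len(W),"angle by centroid",fx(d),"by axis",fx(vt if vt@d>0 else -vt))
E
python3 - <<'E'
from h import *
import pickle
for n in("w1","w2","w3"): pointer(pickle.load(open(n+".pkl","rb")))
pointer(r.grab_frame("wrist"))
E
```

```text
centre [611.30596924  28.36259079] n 99 angle by centroid 53.58955521945403 by axis 63.60207637707065
centre [611.72937012  27.95265007] n 254 angle by centroid 63.275049214689446 by axis 70.40732236574492
centre [611.85107422  27.10375404] n 219 angle by centroid 15.594410566870247 by axis 15.6606981598921
centre [611.63848877  27.1738987 ] n 214 angle by centroid 16.552522382652295 by axis 15.484807129151774
```

```bash
python3 -m creep '[[[1,2,-0.1,0.5,0,0,0],[1,1.88,0,1,0,0,0],[1,0,0,1.2,0,0,0],[1,0,0,1.2,0,0,0],[1,0,0,1.2,0,0,0],[1,0,0,0.85,0,0,0],[1,0,0,0,0,0,0],[1,0,0,0,0,0,0]]]' && python3 -m creep '[[[0.2,0,0,0,0,0,0],[0.2,0,0,0,0,0,0],[0.2,0,0,0,0,0,0],[0.2,0,0,0,0,0,0],[0.2,0,0,0,0,0,0],[0.2,0,0,0,0,0,0],[0.2,0,0,0,0,0,0],[0.2,0,0,0,0,0,0]]]' 70 
python3 -c "
from h import *
s=r.get_state();print(s['moment'],s['ee_pos']);pointer(r.grab_frame('wrist'))"
python3 -m creep '[[[0.2,0,0,0,0,0,0.05],[0.2,0,0,0,0,0,0.05],[0.2,0,0,0,0,0,0.05],[0.2,0,0,0,0,0,0.05],[0.2,0,0,0,0,0,0.05],[0.2,0,0,0,0,0,0.04],[0.2,0,0,0,0,0,0],[0.2,0,0,0,0,0,0]]]'
python3 -c "
from h import *
s=r.get_state();print(s['moment'],s['ee_pos']);pointer(r.grab_frame('wrist'))"
```

```text
t: 8.3
ee_pos: [611.3, 26.0, 139.4]
orientation: [[-0.111, 0.994, -0.001], [0.994, 0.111, -0.001], [-0.0, -0.001, -1.0]]
contact_force: [0.1, -0.5, 0.4]
opening: 85.4
grip_force: 0.0
t: 8.97
ee_pos: [612.4, 27.1, 140.8]
orientation: [[-0.112, 0.994, 0.002], [0.994, 0.112, 0.0], [0.0, 0.002, -1.0]]
contact_force: [2.8, 0.7, 5.4]
opening: 35.1
grip_force: 69.5
[ 0.09712375 -0.35189172  0.08257958] [612.41829395  27.06552106 140.75886081]
centre [608.96252441  27.83381462] n 466 angle by centroid 29.118439478691965 by axis 65.3514134801122
t: 9.68
ee_pos: [612.4, 27.1, 140.7]
orientation: [[0.177, 0.984, 0.002], [0.984, -0.177, 0.0], [0.001, 0.002, -1.0]]
contact_force: [1.4, 0.6, 7.1]
opening: 35.2
grip_force: 69.7
[ 0.23365679 -0.32291639 -0.11168174] [612.39564788  27.10196496 140.70909826]
centre [613.65710449  27.90236473] n 475 angle by centroid -24.082572002544474 by axis 42.50315019985997
```

Release, rise and look again, rotating back to align with the lock.

```bash
python3 -m creep '[[[1,0,0,0,0,0,0],[1,0,0,0,0,0,0],[1,0,0,0,0,0,0],[1,0,0,0,0,0,0],[1,0,0,-1,0,0,0],[1,0,0,-2,0,0,0],[1,0,0,-2.8,0,0,0],[1,0,0,0,0,0,0]]]' && python3 -m creep '[[[1,0,0,0,0,0,-0.1],[1,0,0,0,0,0,-0.1],[1,0,0,0,0,0,-0.09],[1,-1.5,0.1,0,0,0,0],[1,-1.5,0,0,0,0,0],[1,-1,0,0,0,0,0],[1,0,0,0,0,0,0],[1,0,0,0,0,0,0]]]'
python3 - <<'E'
from h import *
import pickle
f=r.grab_frame("wrist");pickle.dump(f,open("w4.pkl","wb"));pointer(f)
cv2.imwrite("pics/w4.png",cv2.resize(f["img"][100:320,130:400][...,::-1],None,fx=2.7,fy=2.7,interpolation=cv2.INTER_CUBIC))
s=r.get_state();print(s["ee_pos"],s["orientation"].round(3),s["joints"].round(1))
E
```

```text
t: 10.4
ee_pos: [613.8, 26.4, 203.5]
orientation: [[0.178, 0.984, 0.007], [0.984, -0.178, 0.001], [0.002, 0.006, -1.0]]
contact_force: [0.9, -1.0, 0.9]
opening: 85.4
grip_force: 0.0
t: 11.07
ee_pos: [617.0, -13.2, 198.2]
orientation: [[-0.11, 0.994, 0.0], [0.994, 0.11, 0.0], [0.0, 0.0, -1.0]]
contact_force: [0.3, 0.5, -0.1]
opening: 85.6
grip_force: 0.0
centre [611.40765381  27.51777267] n 227 angle by centroid -1.5046357995805402 by axis -1.2727330189182005
[616.99118401 -12.19265829 197.95744929] [[-0.112  0.994 -0.   ]
 [ 0.994  0.112  0.   ]
 [ 0.     0.    -1.   ]] [-31.1  18.3  35.1  92.8 -10.9  72.3  12.4]
```

View pics/w4.png

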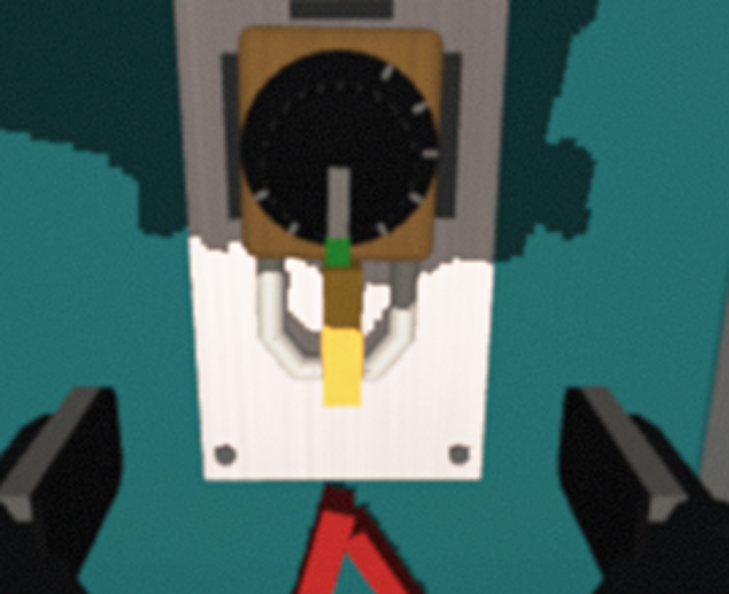

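The pointer (339,200) now rests at the green mark (338,252), measured at -1.5°. Next I check the shackle grip point against the depth map.

```bash
python3 - <<'E'
from h import *
import pickle
f=pickle.load(open("w4.pkl","rb"))
y=np.radians(6.45);X=np.array([np.cos(y),np.sin(y)]);Y=np.array([-np.sin(y),np.cos(y)]);c=np.array([611.4,27.8])
V,U=np.mgrid[0:384,0:512];z=f["z_map"];K=f["mtx"]
P=np.stack([(U-K[0,2])/K[0,0]*z,(V-K[1,2])/K[1,1]*z,z],-1)-f["t"];P=(P@np.array(f["R"])).reshape(-1,3)
L=np.c_[(P[:,:2]-c)@X,(P[:,:2]-c)@Y,P[:,2]]
m=(z.ravel()>0)&(abs(L[:,0])<40)&(L[:,2]>114)&(L[:,2]<126)
S=L[m&(L[:,1]<-42)&(L[:,1]>-55)];print("legs x",np.percentile(S[:,0],[1,30,70,99]),"z",np.percentile(S[:,2],[10,90]))
S=L[m&(L[:,1]<-55)&(L[:,1]>-110)&(abs(L[:,0])>9)];print("bend y min",S[:,1].min())
S=L[(z.ravel()>0)&(abs(L[:,0])<6)&(L[:,1]<-36)&(L[:,2]>128)&(L[:,2]<140)&(L[:,1]>-110)];print("hook",S.min(0),S.max(0))
S=L[(z.ravel()>0)&(abs(L[:,0])<40)&(L[:,1]<-40)&(L[:,1]>-80)&(L[:,2]<108)];print("plate z",np.median(S[:,2]))
g=c-54*Y;s=r.get_state();e=np.r_[g,105]-s["ee_pos"];print("grip",g,"tool move cm",s["orientation"].T@e/10,"lock y in tool",s["orientation"].T@np.r_[Y,0])
E
```

```text
legs x [-25.76121669 -20.61414597  18.77015855  24.10446901] z [119.8918653  122.60011795]
bend y min -76.40963531713714
hook [ -5.43210887 -79.24054937 131.55889961] [  5.99744177 -36.03516395 135.82387047]
plate z 102.7952375135632
grip [617.46615025 -25.85819435] tool move cm [-1.3674267  -0.10564075  9.29513759] lock y in tool [ 9.99999702e-01 -6.31867182e-04  4.43271114e-04]
```

```bash
python3 -m creep '[[[1,-0.7,-0.1,1.5,0,0,0],[1,-0.67,0,2,0,0,0],[1,0,0,2,0,0,0],[1,0,0,1.8,0,0,0],[1,0,0,1.2,0,0,0],[1,0,0,0.7,0,0,0],[1,0,0,0.1,0,0,0],[1,0,0,0,0,0,0]]]' 40 && python3 -m creep '[[[0.45,0,0,0,0,0,0],[0.45,0,0,0,0,0,0],[0.45,0,0,0,0,0,0],[0.45,0,0,0,0,0,0],[0.45,0,0,0,0,0,0],[0.45,0,0,0,0,0,0],[0.45,0,0,0,0,0,0],[0.45,0,0,0,0,0,0]]]' 40
```

```text
t: 11.78
ee_pos: [617.7, -26.1, 105.1]
orientation: [[-0.112, 0.994, -0.0], [0.994, 0.112, 0.0], [0.0, -0.0, -1.0]]
contact_force: [-0.5, -0.2, 0.3]
opening: 85.7
grip_force: 0.0
t: 12.45
ee_pos: [618.0, -26.5, 105.9]
orientation: [[-0.112, 0.994, 0.001], [0.994, 0.112, 0.0], [0.0, 0.001, -1.0]]
contact_force: [-1.5, -1.1, 6.3]
opening: 49.4
grip_force: 40.3
```

Gripped at about 50 mm, against 51 mm over the legs. Next I pull along tool -x by 28-30 mm.

```bash
python3 -m creep '[[[0.45,-0.4,0,0,0,0,0],[0.45,-0.4,0,0,0,0,0],[0.45,-0.4,0,0,0,0,0],[0.45,-0.4,0,0,0,0,0],[0.45,-0.4,0,0,0,0,0],[0.45,-0.4,0,0,0,0,0],[0.45,0,0,0,0,0,0],[0.45,0,0,0,0,0,0]]]' && python3 -m creep '[[[0.45,-0.2,0,0,0,0,0],[0.45,-0.2,0,0,0,0,0],[0.45,-0.2,0,0,0,0,0],[0.45,-0.1,0,0,0,0,0],[0.45,0,0,0,0,0,0],[0.45,0,0,0,0,0,0],[0.45,0,0,0,0,0,0],[0.45,0,0,0,0,0,0]]]'
```

```text
t: 13.12
ee_pos: [620.6, -51.7, 105.1]
orientation: [[-0.111, 0.994, 0.001], [0.994, 0.111, -0.001], [-0.001, 0.001, -1.0]]
contact_force: [0.4, -1.5, 5.4]
opening: 49.3
grip_force: 40.6
t: 13.78
ee_pos: [621.0, -55.8, 104.8]
orientation: [[-0.113, 0.994, -0.0], [0.994, 0.113, 0.002], [0.002, -0.0, -1.0]]
contact_force: [0.1, 5.6, 4.7]
opening: 49.4
grip_force: 40.7
```

```bash
python3 -m creep '[[[0.45,-0.15,0,0,0,0,0],[0.45,-0.15,0,0,0,0,0],[0.45,0,0,0,0,0,0],[0.45,0,0,0,0,0,0],[1,0,0,0,0,0,0],[1,0,0,0,0,0,0],[1,0,0,0,0,0,0],[1,0,0,0,0,0,0]]]' && python3 -m creep '[[[1,0,0,-1,0,0,0],[1,0,0,-2,0,0,0],[1,0,0,-3,0,0,0],[1,0,0,-3,0,0,0],[1,0,0,-1,0,0,0],[1,0,0,0,0,0,0],[1,0,0,0,0,0,0],[1,0,0,0,0,0,0]]]'
python3 - <<'E'
from h import *
import pickle
f=r.grab_frame("wrist");pickle.dump(f,open("w5.pkl","wb"));pointer(f)
cv2.imwrite("pics/w5.png",cv2.resize(f["img"][60:320,130:400][...,::-1],None,fx=2.2,fy=2.2,interpolation=cv2.INTER_CUBIC))
y=np.radians(6.45);X=np.array([np.cos(y),np.sin(y)]);Y=np.array([-np.sin(y),np.cos(y)]);c=np.array([611.4,27.8])
V,U=np.mgrid[0:384,0:512];z=f["z_map"];K=f["mtx"]
P=np.stack([(U-K[0,2])/K[0,0]*z,(V-K[1,2])/K[1,1]*z,z],-1)-f["t"];P=(P@np.array(f["R"])).reshape(-1,3)
L=np.c_[(P[:,:2]-c)@X,(P[:,:2]-c)@Y,P[:,2]]
m=(z.ravel()>0)&(abs(L[:,0])<22)&(L[:,2]>114)&(L[:,2]<126)
S=L[m&(L[:,1]<-55)&(L[:,1]>-125)&(abs(L[:,0])>9)];print("bend y min",S[:,1].min())
S=L[(z.ravel()>0)&(abs(L[:,0])<40)&(abs(L[:,1])<50)&(L[:,2]>128)&(L[:,2]<136)&(abs(L[:,0])>10)];print("body",np.percentile(S,[1,99],0))
s=r.get_state();print(s["ee_pos"],s["orientation"].round(3))
E
```

```text
t: 14.45
ee_pos: [620.9, -61.2, 104.4]
orientation: [[-0.111, 0.994, -0.001], [0.994, 0.111, -0.001], [-0.001, -0.001, -1.0]]
contact_force: [-0.3, 0.5, 0.3]
opening: 85.4
grip_force: 0.0
t: 15.12
ee_pos: [620.8, -60.3, 203.9]
orientation: [[-0.112, 0.994, -0.001], [0.994, 0.112, -0.0], [0.0, -0.001, -1.0]]
contact_force: [0.3, -0.1, -0.1]
opening: 85.4
grip_force: 0.0
centre [611.30981445  26.3132019 ] n 258 angle by centroid -1.4895331064714552 by axis 0.2079512951591855
bend y min -106.09281666680961
body [[-27.90692649 -34.01818806 128.99379965]
 [ 27.05397505  30.66395215 135.01214712]]
[620.61806839 -60.24211477 203.59075459] [[-0.112  0.994 -0.002]
 [ 0.994  0.112 -0.   ]
 [ 0.    -0.002 -1.   ]]
```

View pics/w5.png

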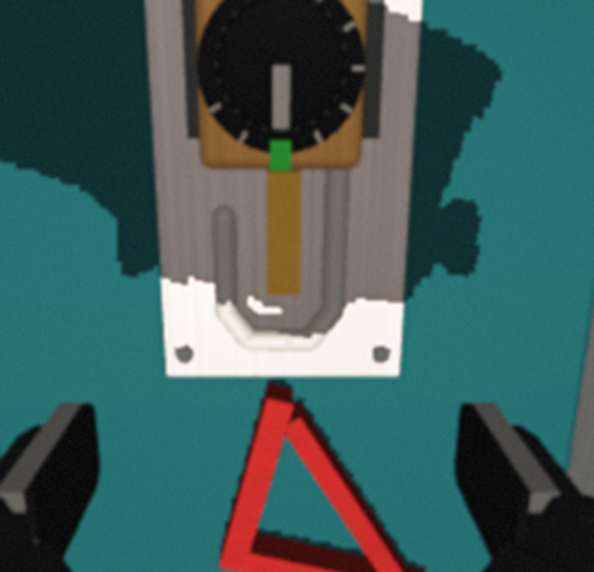

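The shackle is open: its bend moved 29.7 mm, of which about 1.7 mm is play in the nest. Next I grip the body at about (611.5, 26.3).

```bash
python3 -m creep '[[[1,2,0.07,0,0,0,0],[1,3,0,0,0,0,0],[1,2.6,0,0,0,0,0],[1,1.0,0,0.5,0,0,0],[1,0,0,1,0,0,0],[1,0,0,1,0,0,0],[1,0,0,0,0,0,0],[1,0,0,0,0,0,0]]]' 80 && python3 -c "
from h import *
pointer(r.grab_frame('wrist'));s=r.get_state();print(s['ee_pos'],s['orientation'].round(3))"
```

```text
t: 15.83
ee_pos: [611.8, 23.1, 178.6]
orientation: [[-0.109, 0.994, -0.002], [0.994, 0.109, -0.001], [-0.001, -0.002, -1.0]]
contact_force: [0.4, -0.1, 0.1]
opening: 86.1
grip_force: 0.0
centre [611.26617432  26.70879745] n 263 angle by centroid -2.8810352923391287 by axis 14.898134852872003
[612.22722041  23.31847161 179.36823015] [[-0.109  0.994 -0.001]
 [ 0.994  0.109 -0.001]
 [-0.001 -0.001 -1.   ]]
```

```bash
python3 -m creep '[[[1,0.1,-0.07,1.5,0,0,0],[1,0.1,0,1.5,0,0,0],[1,0,0,1.5,0,0,0],[1,0,0,1.2,0,0,0],[1,0,0,0.8,0,0,0],[1,0,0,0,0,0,0],[1,0,0,0,0,0,0],[1,0,0,0,0,0,0]]]' 80 && python3 -m creep '[[[0.5,0,0,0,0,0,0],[0.5,0,0,0,0,0,0],[0.5,0,0,0,0,0,0],[0.5,0,0,0,0,0,0],[0.5,0,0,0,0,0,0],[0.5,0,0,0,0,0,0],[0.5,0,0,0,0,0,0],[0.5,0,0,0,0,0,0]]]' 80
```

```text
t: 16.55
ee_pos: [612.1, 26.9, 115.7]
orientation: [[-0.111, 0.994, 0.001], [0.994, 0.111, 0.0], [-0.0, 0.001, -1.0]]
contact_force: [0.2, 0.3, 0.4]
opening: 85.5
grip_force: 0.0
t: 17.22
ee_pos: [612.2, 27.2, 116.0]
orientation: [[-0.112, 0.994, 0.002], [0.994, 0.112, 0.0], [0.0, 0.002, -1.0]]
contact_force: [-1.1, -0.4, 6.3]
opening: 54.5
grip_force: 86.1
```

```bash
python3 -m creep '[[[0.5,0.08,0,0,0,0,0],[0.5,0,0,-0.2,0,0,0],[0.5,0,0,-0.3,0,0,0],[0.5,0,0,-0.5,0,0,0],[0.5,0,0,-0.5,0,0,0],[0.5,0,0,-0.5,0,0,0],[0.5,0,0,0,0,0,0],[0.5,0,0,0,0,0,0]]]'
```

```text
t: 17.88
ee_pos: [611.2, 27.9, 135.0]
orientation: [[-0.112, 0.994, -0.0], [0.994, 0.112, 0.0], [0.0, -0.0, -1.0]]
contact_force: [0.7, 0.1, -5.2]
opening: 54.1
grip_force: 86.0
```

Load is -5.2 N, which fits the lock's weight, so it's lifting freely. I'll go on up another 12 cm.

```bash
python3 -m creep '[[[0.5,0,0,-0.8,0,0,0],[0.5,0,0,-1,0,0,0],[0.5,0,0,-1,0,0,0],[0.5,0,0,-1,0,0,0],[0.5,0,0,-1,0,0,0],[0.5,0,0,-1,0,0,0],[0.5,0,0,0,0,0,0],[0.5,0,0,0,0,0,0]]]' && python3 -m creep '[[[0.5,0,0,-1.2,0,0,0],[0.5,0,0,-1.2,0,0,0],[0.5,0,0,-1.2,0,0,0],[0.5,0,0,-1.2,0,0,0],[0.5,0,0,-1,0,0,0],[0.5,0,0,-0.5,0,0,0],[0.5,0,0,0,0,0,0],[0.5,0,0,0,0,0,0]]]' && python3 -m creep '[[[0.5,0,0,0,0,0,0],[0.5,0,0,0,0,0,0],[0.5,0,0,0,0,0,0],[0.5,0,0,0,0,0,0],[0.5,0,0,0,0,0,0],[0.5,0,0,0,0,0,0],[0.5,0,0,0,0,0,0],[0.5,0,0,0,0,0,0]]]'
python3 - <<'E'
from h import *
f=r.grab_frame("wrist");g=r.grab_frame("scene")
o=np.hstack([f["img"][60:320,130:400],cv2.resize(g["img"][100:290,150:340],(260,260))])
cv2.imwrite("pics/w6.png",cv2.resize(o[...,::-1],None,fx=1.5,fy=1.5))
s=r.get_state();print(s["ee_pos"],s["grip_force"])
E
```

```text
t: 18.55
ee_pos: [611.8, 28.0, 193.6]
orientation: [[-0.112, 0.994, 0.001], [0.994, 0.112, 0.0], [0.0, 0.001, -1.0]]
contact_force: [0.3, 0.9, -5.3]
opening: 54.0
grip_force: 86.1
t: 19.22
ee_pos: [611.4, 28.0, 255.9]
orientation: [[-0.112, 0.994, 0.0], [0.994, 0.112, 0.0], [0.0, 0.0, -1.0]]
contact_force: [-0.7, -0.0, -6.1]
opening: 53.7
grip_force: 86.1
t: 19.88
ee_pos: [611.4, 27.9, 255.8]
orientation: [[-0.112, 0.994, -0.0], [0.994, 0.112, -0.0], [-0.0, -0.0, -1.0]]
contact_force: [0.3, -0.5, -5.7]
opening: 54.0
grip_force: 86.1
[611.38934433  27.92742236 255.83606127] 86.13401770591736
```

View pics/w6.png

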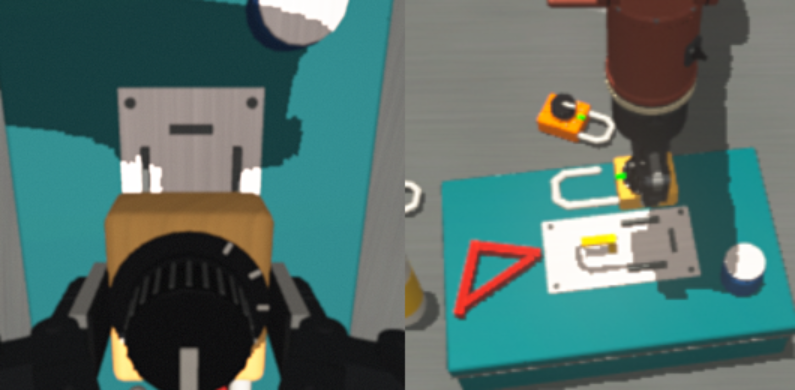

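The lock is held level, dial up, with the shackle open (560-615,188 in the right half). The nest is empty and the bystanders are in place. The lock centre is at about z 258, so I'm handing in.

```bash
python3 -c "
from plant import r
print(r.job_done())"
```

```text
the job is handed in; nothing more can be done
None
```

The job is handed in, with no verdict returned: dial turned to the green mark, shackle pulled fully open, and the lock held dial up about 14 cm above its nest, bystanders left where they were.

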